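Draw a blind plug from a bearing housing with a screw-in puller

TASK

Take the puller from its stand, thread it into the brass socket of the plug in the green bearing housing (feel for the thread start with light pressure, then turn clockwise to the stop), and draw the plug straight up out of the bore with it. Set the plug down gently in the red tray and leave it there standing upright with the puller still in it. Never force the puller or take hold of the plug itself, and leave everything else on the bench where it is.

Things in the scene. Friction and masses are not known exactly. Their poses are not given: they have to be found in the camera images.
- puller_grip (a point): puller: upright steel rod, 112 mm long, 160 g, with a flat orange grip on top. Point: centre of the grip, 94 mm above the rod's lower end, 18 mm below its top. Grip 46 mm along x, 14 mm along y (pinch it across y), 36 mm high. z points up the rod, which is 11 mm thick with a dark collar (40 mm across) 38 to 44 mm above its end.
- puller_tip (a point): centre of the puller's lower end, axes as the grip. Lowest 8 mm: a tapered pilot. Then, 8 to 13 mm above the end, two thread lugs stick out along +x and -x (28 mm tip to tip, 5 mm wide, 5 mm high; half a turn looks the same). At the start it hangs in the stand's hole, end 38 mm below the stand's top, collar resting on the top.
- stand: wooden stand, 62 x 62 x 44 mm, fixed; the puller hangs in its 32 mm hole and lifts straight out. Origin: centre of the underside.
- housing: green bearing housing, fixed: a block 100 x 100 mm, 54 mm high, on a bolted foot 150 mm (x) by 100 mm. The upright blind bore in its middle is 46 mm wide and 36 mm deep. Origin: centre of the underside.
- plug_face (a point): centre of the top face of the blind plug (aluminium, 43 mm across, 38 mm high, about 310 g), which sits in the bore, 2 mm proud of the housing, too little to grip. Sprung shoes hold it with a drag of about 8 to 18 N. z points up its axis, x to a red mark on its face.
- socket_rim (a point): centre of the brass socket's rim, 1 mm below the plug face, axes of the plug: a round hole 14 mm wide with two opposite 9.4 mm slots for the lugs, rim 5 mm thick. WHERE THE SLOTS POINT IS NOT GIVEN: the insert stands at some angle, slots up to 1.1 rad either side of the plug's x axis; the lugs pass only within 0.1 rad or so. Off the slots they rest on the rim, the puller's end 8 mm below it.
- socket_floor (a point): centre of the socket's floor, 21 mm below the plug face, where the puller's end stands once its lugs have passed the slots (12 mm deeper than on the rim). There it turns clockwise only (seen from above), about 1.1 rad from the slots to a hard stop; the lugs are then under the rim with 2 mm of play up and down. The insert slips in the plug above about 0.3 N m.
- plug_mid (a point): centre of the plug, half-way up (19 mm below its face, 19 mm above its flat underside)
- tray_floor (a point): centre of the inner floor of the red tray, fixed, 156 mm along x by 236 mm along y inside at the floor, with flared walls up to 51 mm above the floor. z points up.
- red_tray_s1: the red tray, fixed; origin under its centre, 5.6 mm below its inner floor (its long side lies 0.56 rad off this body's y axis: use the tray_floor axes)
- oil: yellow dropper bottle with red tip, 36 mm wide, 110 mm high, bystander; origin under its centre
- tin: round grey tin with screws, 63 mm wide, 28 mm high, bystander; origin under its centre
- rotor: grey turned work piece, 54 x 54 x 54 mm, bystander; origin under its centre
- tape: roll of brown tape, 84 mm wide, 24 mm high, bystander; origin under its centre
- puller: the puller as a body; origin at the centre of its lower end, axes as the grip
- plug: the plug as a body with its brass insert; origin at the centre of its flat underside, axes as the face
Not all that is in view belongs to the job. Leave any blue look-alike of the puller alone. Leave any orange look-alike of the plug alone.

How it is judged:
On the way, in this order (a step that is already met when the one before it is completed fails the run):
1. the puller's end is down on the floor of the socket while the plug is still seated in the bore (z of puller_tip in the frame of plug_face below -0.0165 m and horizontal distance between puller_tip and plug_face below 0.004 m and z of plug_mid in the frame of housing below 0.041 m), for 0.2 s.
2. the plug hangs on the puller, clear above the housing (z of plug_mid in the frame of housing above 0.078 m and z of puller_tip in the frame of plug_face below -0.0145 m and contact force between plug and housing below 0.1 N), for 0.2 s.
At the end, for the whole second after the job is handed in: The plug stands upright (within 0.15 rad) and at rest on the floor of the red tray, its centre within 65 mm (x) and 105 mm (y) of the tray's middle, with the puller still standing in its socket (its end at least 14.5 mm below the plug face, leaning less than 0.35 rad), released and at rest (x of plug_mid in the frame of tray_floor between -0.065 and 0.065 m and y of plug_mid in the frame of tray_floor between -0.105 and 0.105 m and z of plug_mid in the frame of tray_floor below 0.024 m and angle between plug_mid's own z axis and vertical below 0.15 rad and z of puller_tip in the frame of plug_face below -0.0145 m and angle between puller_tip's own z axis and vertical below 0.35 rad and linear speed of each of plug, puller below 0.02 m/s); the robot touches nothing.
It fails at once if the puller is forced on the plug with more than 45 N (contact force between puller and plug above 45 N).
It fails at once if the fingers touch the plug (contact force between the fingers and plug above 1 N).
It fails at once if the plug is set down in the tray with more than 40 N (contact force between plug and red_tray_s1 above 40 N).
It fails at once if a bystander (bottle, tin, rotor or tape roll) is moved by more than 30 mm (distance of any of oil, tin, rotor, tape from where it was at the start of the episode above 0.03 m).
It also fails if it takes over 72 s, if anything falls off the work surface, if the arm or the gripper's body presses on something with over 40 N, if the wrist force passes 120 N, or if a joint passes its speed limit or range.

ROBOT

A 6-joint arm with a two-finger parallel gripper is mounted at the origin on a cart in front of the work surface, level with it; the furniture and walls round the work are solid. World frame = base frame: x ahead of the robot, y to its left, z up, the work surface at z = 0. Lengths are in m, angles in rad, forces in N, time in s.
With the tool pointing down it reaches from about 0.4 to 0.825 m from the base axis. Payload 7 kg.
Tool frame: the origin (TCP) lies on the mounting face of the last link; the fingertips stand arm.tcp_to_tips ahead of it and the grasp point (between the pads) lies 159 mm ahead of it (arm.tcp_to_tips is the distance from the TCP to the fingertips, in m); z points along the fingers, y is the direction in which the jaws open and shut (so a half turn about z gives the same grasp; the last joint's range is limited). The gripper opens to 88 mm and grips with 3 to 60 N. Pads are 19 mm wide; open, the fingers measure 130 mm over their backs; the gripper's body (78 mm by 193 mm) begins 47 mm behind the grasp point.
Start: joints at [-1.013, 0.359, 0.012, 0, -1.224, -0.288], TCP at [0.18, -0.651, 0.405] pointing down, gripper open.
Joint ranges: [-3.07, 3.07], [-1.43, 2.12], [-1.02, 1.25], [-3.03, 1.67], [-3.05, -0], [-3.03, 3.03]. Speed limits (rad/s): [2.39, 2.39, 3.01, 3.14, 3.14, 3.14].

INTERFACE

Orientations are given as [roll, pitch, yaw] about the fixed x, y, z axes, in that order (R = Rz(yaw) Ry(pitch) Rx(roll)).
In Python, from station import arm, cams, job_done, finder gives the robot as it stands.
- The arm moves only by the tool play_rows, never from a script. Its argument "targets" is a list that holds one entry, the list of rows, each a list of 4 numbers: the shift along the tool's x, y, z in m, then the turn about the tool's z in degrees. A call has 1 to 5 rows; each row is the pose to reach, as a shift and turn from the pose commanded when the call began, along the tool's axes at that moment; what a row does not reach only later rows make up. A row lasts 1/8 s, in which the tool goes at most 62.5 mm and 10.7 degrees, less where a joint would pass 70% of its speed; a pose out of reach is approached as far as the arm can. A call with a gripper value outside its range is refused whole. "grip" is the closure in counts, from 0 (fully open) to 255 (shut), set as the call begins (left out, the last holds). The fingers move at their own pace and stop on an object; "newtons" is the grip in N (left out, the last holds). Time passes only in rows, so rows that repeat a pose let the fingers close. It gives the time, the measured TCP pose, the force and the opening at its end, in the units of the state.
- arm.get_state(): the state, without advancing time (a new reading comes with each control period).
- cams.grab_frame(name): name is "scene" or "top" or "wrist"; returns (picture, depth): 400x640x3 uint8, red, green, blue; 400x640 float32, m along the optical axis (not along the pixel's ray), 0 where there is no reading.
- cams.camera_params(name): a dict with "intrinsics" (3x3 intrinsics, pixels), "position" and "attitude" of the camera in the world. Camera axes: x right, y down, z forward; pixel columns grow to the right and rows downward; lengths in m; the calibration is good to about 2 mm. A picture is of the moment at which its call begins: read the wrist's pose just before it. camera_params takes no time and is no camera call; for the wrist camera it gives the pose at the moment of the call.
- job_done(): hands the job in, once; it reports no verdict.
Trained networks look in the newest picture that a camera, given by its name, has taken for a name from the list of things; names that differ only in an ending like _2 or _b are one class to them, and where a whole thing is asked for, a point or a joint stands for the part that bears it (a point fixed in the world has none). Each returns a list of dicts, best first, with "score" (0 to 1); they miss things now and then, are a little off and sometimes report something else, mostly with a low value. They report only what shows in the picture. A call takes as long as a camera call. They do not tell look-alikes from the thing itself.
- finder.find_in(camera, query): "xyz" ([x, y, z] in m, in world coordinates, good to about 4 mm: the middle of the surface that is visible of it).
- finder.masks_of(camera, query): "mask" (400x640 bool, what is visible of it).
The state is a dict: "t": time; "q": joint angles; "qd": joint speeds; "joint_efforts": joint torques, N m; "eef_pos": TCP position; "ee_rot": TCP orientation; "force": force on the tool from outside, world axes, zero at the start; "moment": the same for the moment, N m; "width": finger opening in m.
Only numpy, scipy, OpenCV 4.12 (cv2) and the standard library are available. Lean on these libraries where they do the work, as an engineer would, in place of code of your own. Each camera call takes 0.05 s, during which the arm holds its last target. There are 200 camera calls.

## Working session

There is one attempt and no reset: what is moved stays moved. The work goes in short steps, Python scripts to look and compute and a tool call to move; the robot and the scene stay as the last step left them, time stands still between calls to the robot, and variables do not carry over. Pictures are saved under pics/ and viewed, about 8 in all and at most 12, crops included, and the job is handed in when it is done.

Besides the shell and the picture viewer there is one more tool, called after "Emit:" as name(argument=value, ...) on one line, values as JSON. play_rows: Moves the arm, as the interface text tells. Its arguments: {"type":"object","properties":{"targets":{"type":"array","items":{"type":"array","items":{"type":"array","items":{"type":"number"}}}},"grip":{"type":"number"},"newtons":{"type":"number"}},"required":["targets"]}

```bash
ls; mkdir -p pics; cat > h.py <<'E'
import numpy as np, cv2
from scipy.spatial.transform import Rotation as R
from station import arm, cams, job_done, finder
def pts(cam, d, p=None):
    p = p or cams.camera_params(cam)
    K=np.array(p["intrinsics"]); v,u=np.mgrid[0:400,0:640]
    c=np.stack([(u-K[0,2])/K[0,0]*d,(v-K[1,2])/K[1,1]*d,d],-1)
    A=np.array(p["attitude"]); A = A if A.shape==(3,3) else R.from_euler('xyz',A).as_matrix()
    return c@A.T+np.array(p["position"])
def save(n,im): cv2.imwrite("pics/"+n, cv2.cvtColor(im,cv2.COLOR_RGB2BGR))
E
python3 - <<'E'
from h import *
print(arm.tcp_to_tips, arm.get_state())
for c in ["top","scene"]:
    print(c, cams.camera_params(c))
    im,d=cams.grab_frame(c); save(c+"0.png",im); np.save(c+"0.npy",d)
    for q in ["puller_grip","stand","housing","plug_face","socket_rim","tray_floor","red_tray_s1","oil","tin","rotor","tape"]:
        print(c,q,[(np.round(r["xyz"],4).tolist(),round(float(r["score"]),2)) for r in finder.find_in(c,q)[:3]])
E
```

```text
pics
0.1781 {'t': 0.0, 'q': array([-1.01290558e+00,  3.59406443e-01,  1.10555328e-02, -3.54168000e-04,
       -1.22410530e+00, -2.88149805e-01]), 'qd': array([ 6.87148720e-07,  4.06186351e-04,  1.08276676e-03,  8.07538330e-04,
        2.71414203e-04, -2.47216630e-03]), 'joint_efforts': array([-2.72672478e-04, -5.82712984e+01,  2.93045300e+01,  6.99709922e+00,
        6.59348574e-03, -1.61590774e-04]), 'eef_pos': array([ 0.17985555, -0.6503956 ,  0.40370762]), 'ee_rot': array([ 3.13990658e+00, -1.52538352e-04, -2.87197220e+00]), 'force': array([ 0.43970175, -0.96070402,  0.51475368]), 'moment': array([-0.00227075,  0.01733938, -0.02874072]), 'width': 0.0879802433918466}
top {'intrinsics': array([[399.55532746,   0.        , 323.16474003],
       [  0.        , 399.55532746, 199.76156778],
       [  0.        ,   0.        ,   1.        ]]), 'position': array([ 0.21029686, -0.03003207,  1.41365314]), 'attitude': array([-2.91890201e+00,  2.93345454e-04, -1.53515638e+00])}
top puller_grip [([0.4066, -0.194, 0.104], 0.71), ([0.33, -0.1148, 0.1138], 0.51)]
top stand [([0.3985, -0.1855, 0.0
[... 793 characters left out ...]
[0.323, -0.1237, 0.0837], 0.75), ([0.3985, -0.2067, 0.094], 0.56)]
scene stand [([0.3862, -0.2133, 0.0466], 0.8), ([0.5694, -0.2337, 0.055], 0.21)]
scene housing [([0.5278, -0.2417, 0.0522], 0.98)]
scene plug_face [([0.6481, -0.3729, 0.0607], 0.72), ([0.5675, -0.2279, 0.059], 0.64), ([0.5883, -0.1241, 0.0337], 0.52)]
scene socket_rim [([0.5894, -0.1284, 0.0346], 0.58), ([0.5705, -0.2313, 0.0547], 0.5), ([0.399, -0.2048, 0.0939], 0.26)]
scene tray_floor [([0.3313, -0.3227, 0.0081], 0.68)]
scene red_tray_s1 []
scene oil []
scene tin [([0.3307, -0.3241, 0.008], 0.94)]
scene rotor [([0.3306, -0.4438, 0.0056], 0.67), ([0.5691, -0.2298, 0.0596], 0.66)]
scene tape [([0.571, -0.2298, 0.0544], 0.71)]
```

```bash
python3 - <<'E'
import cv2, numpy as np
a=cv2.imread("pics/top0.png");b=cv2.imread("pics/scene0.png")
cv2.imwrite("pics/both.png",cv2.resize(np.vstack([a,b]),(480,600)))
E
```

```text
(no output)
```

View pics/top0.png

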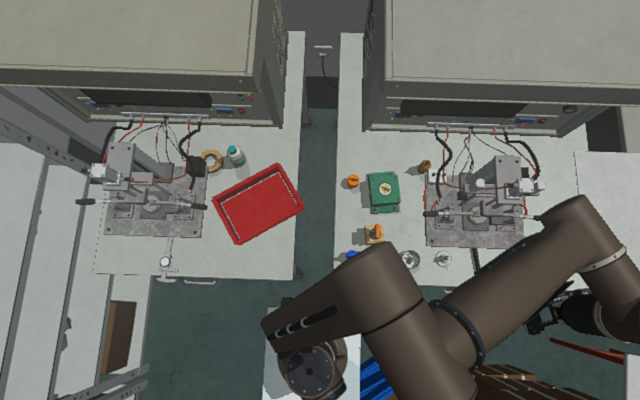

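View pics/scene0.png

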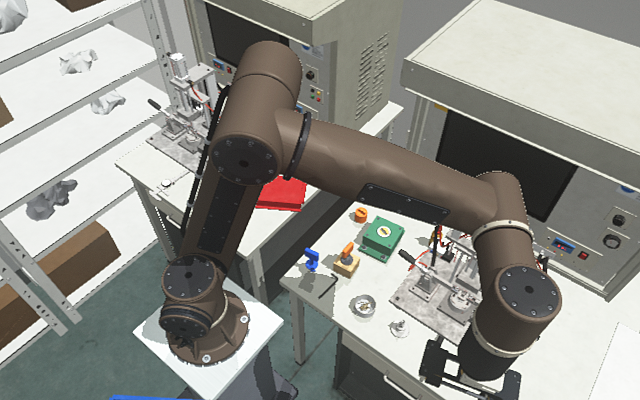

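The top view shows the red tray (258,203) on the left table, the green housing (384,192), the orange puller in its stand (375,233), the blue look-alike (352,255), the orange plug look-alike (352,181), the oil bottle (423,167), the tin (410,259) and the rotor (443,259). The scene view shows the same layout. Next I'll measure positions from depth and colour.

```bash
python3 - <<'E'
from h import *
def rect(m): 
    return cv2.minAreaRect(m.astype(np.float32))
for c in ["top","scene"]:
    im=cv2.cvtColor(cv2.imread(f"pics/{c}0.png"),cv2.COLOR_BGR2HSV); d=np.load(c+"0.npy"); P=pts(c,d)
    H,S,V=im[...,0],im[...,1],im[...,2]; X,Y,Z=P[...,0],P[...,1],P[...,2]; ok=d>0
    box=lambda x0,x1,y0,y1:(X>x0)&(X<x1)&(Y>y0)&(Y<y1)&ok
    g=box(.45,.68,-.33,-.15)&(H>60)&(H<95)&(S>80)
    t=g&(Z>.046)&(Z<.062); print(c,"housing top z",np.median(Z[t]),rect(P[t][:,:2]), "all",rect(P[g][:,:2]))
    pl=box(.53,.61,-.275,-.19)&~g&(Z>.05)&(Z<.066); print(" plug",pl.sum(),np.median(P[pl],0),rect(P[pl][:,:2]))
    o=box(.36,.45,-.24,-.15)&(H<14)&(S>150)&(Z>.07); print(" grip",o.sum(),P[o].mean(0),rect(P[o][:,:2]),Z[o].max())
    ot=o&(Z>np.percentile(Z[o],90)-.006); print(" griptop",ot.sum(),P[ot].mean(0),rect(P[ot][:,:2]))
    s=box(.33,.45,-.26,-.13)&(H>10)&(H<25)&(S>60)&(Z>.036)&(Z<.05); print(" stand",s.sum(),np.median(P[s],0),rect(P[s][:,:2]))
    r=((H<6)|(H>174))&(S>150)&ok&box(.3,.9,.0,.6)
    if r.sum()>50:
        print(" tray",r.sum(),rect(P[r][:,:2]),np.percentile(Z[r],[2,20,50,90,98])); 
        f=r&(Z<np.percentile(Z[r],40)+.006); print(" floor",f.sum(),rect(P[f][:,:2]),np.median(Z[f]))
    for n,u,v in ([("table L",250,260),("tableR",345,225)] if c=="top" else []): print(n,P[v,u])
a=cv2.imread("pics/top0.png")[130:280,180:470]
E
python3 - <<'E'
import cv2,numpy as np
a=cv2.imread("pics/top0.png")[150:275,330:455];b=cv2.imread("pics/scene0.png")[200:325,290:415]
cv2.imwrite("pics/crop.png",np.hstack([cv2.resize(a,(400,400),interpolation=3),cv2.resize(b,(400,400),interpolation=3)]))
E
```

```text
top housing top z 0.054827732187245015 ((0.5664770603179932, -0.2323184311389923), (0.10185254365205765, 0.09846357256174088), 7.210619926452637) all ((0.5650575757026672, -0.23256385326385498), (0.14758481085300446, 0.0985223725438118), 6.963935375213623)
 plug 117 [ 0.56387649 -0.23346017  0.0556427 ] ((0.5734115242958069, -0.23270216584205627), (0.06386149674654007, 0.07748956233263016), 5.07216215133667)
 grip 34 [ 0.4042733  -0.19716198  0.11264324] ((0.4057956337928772, -0.1996748298406601), (0.03997545689344406, 0.012409582734107971), 0.3190113604068756) 0.12408233770492827
 griptop 20 [ 0.40289069 -0.19854471  0.11795055] ((0.4052797555923462, -0.2000635266304016), (0.03894118592143059, 0.01086004264652729), 0.306490033864975)
 stand 187 [ 0.40322928 -0.19385071  0.04436579] ((0.40760114789009094, -0.20025165379047394), (0.06100667268037796, 0.061185602098703384), 6.444517612457275)
 tray 3601 ((0.600782036781311, 0.3259377181529999), (0.49310576915740967, 0.3804108202457428), 29.423267364501953) [0.00048086 0.00454674 0.00805091 0.0604742  0.06375531]
 floor 2458 ((0.4945480
[... 749 characters left out ...]
99847), 0.9172595143318176) 0.12069111959722068
 griptop 19 [ 0.40164983 -0.20429065  0.11594938] ((0.4048299491405487, -0.20257574319839478), (0.041348397731781006, 0.011306657455861568), 0.9172595143318176)
 stand 205 [ 0.3925213  -0.21429023  0.04342037] ((0.4055657982826233, -0.20178528130054474), (0.06556452065706253, 0.06372938305139542), 5.8468170166015625)
 tray 1305 ((0.548363983631134, 0.3152223229408264), (0.3896867036819458, 0.4178723394870758), 29.601726531982422) [-2.92089126e-05  4.44556681e-03  8.83955693e-03  5.95993518e-02
  6.66832645e-02]
 floor 766 ((0.5207199454307556, 0.16695536673069), (0.16957885026931763, 0.1519031971693039), 31.017610549926758) 0.005532553993797817
```

View pics/crop.png

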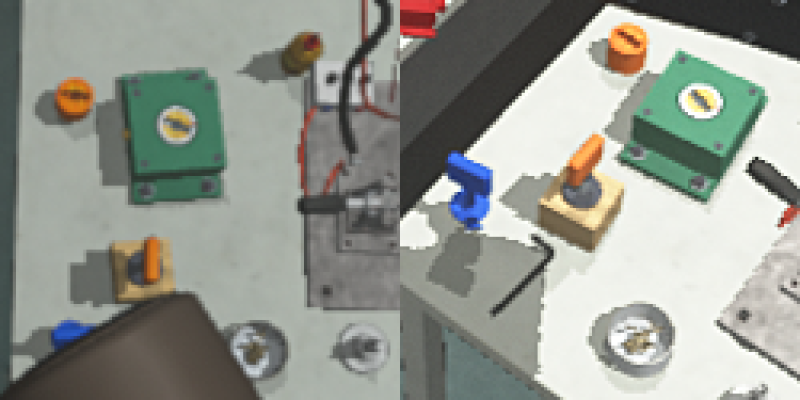

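The grip lies along world x (yaw ≈ 0) at (0.405, -0.201). The stand top is at z = 0.044, so the grip centre is at z ≈ 0.10. The housing centre is about (0.565, -0.234). The crop shows the brass slots as a dark bar on the plug. I'll check obstacle heights along the path, then move over for a wrist view.

```bash
cat >> h.py <<'E'
def go(target, yaw, frm=None, yaw0=None):
    s=arm.get_state(); p=np.array(s["eef_pos"]) if frm is None else np.array(frm); y0=s["ee_rot"][2] if yaw0 is None else yaw0
    T=R.from_euler('xyz',[np.pi,0,y0]).as_matrix(); sh=T.T@(np.array(target)-p)
    t=-np.degrees((yaw-y0+np.pi)%(2*np.pi)-np.pi)
    print("shift",np.round(sh,4),"turn",round(t,1))
E
python3 - <<'E'
from h import *
d=np.load("scene0.npy");P=pts("scene",d);d2=np.load("top0.npy");P2=pts("top",d2)
for Q,n in((P,"scene"),(P2,"top")):
  for x0 in np.arange(.2,.9,.1):
    print(n,round(x0,1),[ (round(float(np.percentile(q[:,2],99)),2) if len(q:=Q[(Q[...,0]>x0)&(Q[...,0]<x0+.1)&(Q[...,1]>y)&(Q[...,1]<y+.1)])>5 else None) for y in np.arange(-.7,.5,.1)])
go([.48,-.215,.42],-np.pi,[.18,-.651,.405],-2.872)
print(cams.camera_params("wrist"))
E
```

```text
scene 0.2 [0.67, 0.67, 0.72, 0.76, 0.76, 0.82, 0.82, 0.0, 0.0, -0.17, 0.0, 0.01]
scene 0.3 [0.65, 0.67, 0.69, 0.05, 0.11, 0.11, 0.0, 0.0, 0.01, -0.19, 0.0, 0.05]
scene 0.4 [None, 0.65, 0.14, 0.17, 0.12, 0.12, 0.01, 0.06, 0.06, 0.01, None, 0.26]
scene 0.5 [None, 0.27, 0.3, 0.19, 0.06, 0.06, 0.01, 0.07, 0.01, 0.01, None, 0.26]
scene 0.6 [0.61, 0.61, 0.61, 0.61, 0.61, 0.61, 0.01, 0.0, 0.61, 0.61, 0.61, 0.58]
scene 0.7 [0.61, 0.61, 0.61, 0.61, 0.61, 0.61, None, None, 0.61, 0.61, 0.44, 0.43]
scene 0.8 [0.61, 0.61, 0.61, 0.61, 0.61, 0.61, None, None, 0.6, 0.43, 0.4, None]
top 0.2 [0.65, 0.67, 0.73, 0.76, 0.77, 0.82, 1.41, 0.65, 0.01, 0.01, 0.01, 0.01]
top 0.3 [0.65, 0.67, 0.69, 0.69, 0.12, 0.12, 0.01, 0.01, 0.01, 0.06, 0.04, 0.05]
top 0.4 [0.14, 0.65, 0.41, 0.17, 0.12, 0.12, 0.01, 0.06, 0.06, 0.06, 0.15, 0.14]
top 0.5 [0.33, 0.42, 0.33, 0.2, 0.06, 0.06, 0.01, 0.07, 0.06, 0.06, 0.06, 0.26]
top 0.6 [0.61, 0.61, 0.61, 0.61, 0.61, 0.61, 0.01, 0.01, 0.61, 0.61, 0.61, 0.61]
top 0.7 [0.61, 0.61, 0.61, 0.61, 0.61, 0.61, 0.01, 0.01, 0.61, 0.61, 0.61, 0.61]
top 0.8 [0.61, 0.61, 0.61, 0.61, 0.61, 0.61, 0.01, 0.01, 0.61, 0.61, 0.61, 0.61]
shift [-0.4053  0.3403 -0.015 ] turn 15.4
{'intrinsics': array([[321.47659157,   0.        , 320.60259585],
       [  0.        , 321.47659157, 197.85142032],
       [  0.        ,   0.        ,   1.        ]]), 'position': array([ 0.09939607, -0.67278447,  0.38455298]), 'attitude': array([ 2.83038518e+00, -1.24117599e-05,  1.83953104e+00])}
```

Emit:
play_rows(targets=[[[-0.03,0.03,-0.045,2],[-0.075,0.065,-0.045,4],[-0.12,0.1,-0.045,6],[-0.16,0.135,-0.045,8],[-0.2,0.17,-0.045,8]]])

```text
t: 1.82
eef_pos: [0.328, -0.4319, 0.4499]
ee_rot: [-3.141, 0.001, -3.012]
force: [1.1, -0.0, 0.2]
width: 0.0874
```

```bash
python3 - <<'E'
from h import *
for n in("scene","top"):
  P=pts(n,np.load(n+"0.npy")); 
  for lo,hi in((.15,.25),(.25,.35),(.35,.5),(.5,.65)):
    for y0,y1 in((-.3,-.1),(.1,.3)):
      m=(P[...,2]>lo)&(P[...,2]<hi)&(P[...,1]>y0)&(P[...,1]<y1)&(P[...,0]>.45)
      if m.sum()>5: print(n,lo,y0,np.percentile(P[m][:,0],[1,10]))
go([.48,-.215,.43],-np.pi)
E
```

```text
scene 0.15 -0.3 [0.77879665 0.78434131]
scene 0.15 0.1 [0.79704049 0.81089861]
scene 0.25 -0.3 [0.7759562  0.77938839]
scene 0.25 0.1 [0.79673587 0.80889986]
scene 0.35 -0.3 [0.77326839 0.77658682]
scene 0.35 0.1 [0.79626121 0.81203786]
scene 0.5 -0.3 [0.66724785 0.67008282]
scene 0.5 0.1 [0.66644407 0.66939677]
top 0.15 -0.3 [0.78122359 0.78838447]
top 0.15 0.1 [0.79812671 0.80601895]
top 0.25 -0.3 [0.77890544 0.78139361]
top 0.25 0.1 [0.79751915 0.80058391]
top 0.35 -0.3 [0.79532307 0.79913712]
top 0.35 0.1 [0.79631414 0.79987489]
top 0.5 -0.3 [0.66927144 0.67093618]
top 0.5 0.1 [0.66955421 0.67110339]
shift [-0.1787  0.1954  0.0199] turn 7.4
```

Emit:
play_rows(targets=[[[-0.045,0.05,0.0,2],[-0.09,0.1,0.01,4],[-0.135,0.15,0.02,6],[-0.179,0.195,0.02,7.4],[-0.179,0.195,0.02,7.4]]])

```text
t: 2.45
eef_pos: [0.4811, -0.2142, 0.4296]
ee_rot: [3.141, 0.0, -3.137]
force: [-0.0, -0.1, 0.6]
width: 0.0876
```

```bash
python3 - <<'E'
from h import *
s=arm.get_state(); print(s["eef_pos"],s["ee_rot"],s["force"]); p=cams.camera_params("wrist"); print(p["position"],p["attitude"])
im,d=cams.grab_frame("wrist"); save("w1.png",im); np.savez("w1.npz",d=d)
P=pts("wrist",d,p)
np.save("w1P.npy",P)
for q in ["puller_grip","plug_face","socket_rim","housing"]:
    print(q,[(np.round(r["xyz"],4).tolist(),round(float(r["score"]),2)) for r in finder.find_in("wrist",q)[:3]])
E
```

```text
[ 0.48109421 -0.21420916  0.42961039] [ 3.14148564e+00  2.93122978e-04 -3.13736624e+00] [-0.02048693 -0.05698216  0.60884743]
[ 0.39760221 -0.21459031  0.40948399] [ 2.83009271e+00 -3.01793356e-04  1.57393961e+00]
puller_grip [([0.4074, -0.2028, 0.1154], 0.63), ([0.3364, -0.1241, 0.1051], 0.57), ([0.568, -0.2333, 0.0536], 0.35)]
plug_face [([0.5654, -0.2294, 0.0558], 0.68), ([0.5901, -0.1272, 0.0311], 0.62)]
socket_rim [([0.5905, -0.1305, 0.0349], 0.66)]
housing [([0.5388, -0.2377, 0.053], 0.72)]
```

View pics/w1.png

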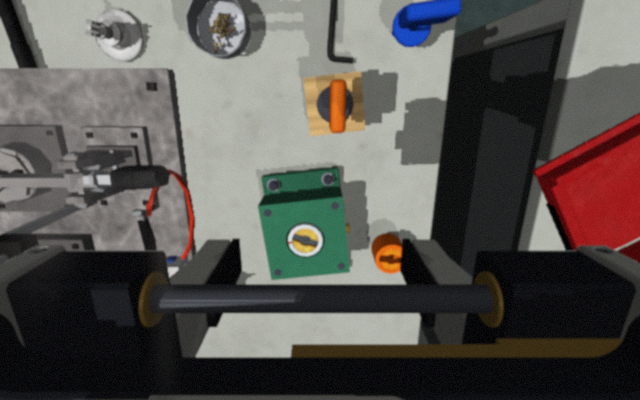

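The wrist view shows the plug in the housing at pixel (304,240) and the puller grip at (338,106), with the blue look-alike at (425,20) and the orange one at (388,253). The plug's dark slot bar is close to image horizontal, tilted slightly. I'll measure both now.

```bash
cat >> h.py <<'E'
def onplane(uv,z,p):
    K=np.array(p["intrinsics"]);A=R.from_euler('xyz',p["attitude"]).as_matrix()
    r=np.linalg.solve(K,np.c_[uv,np.ones(len(uv))].T).T@A.T; o=np.array(p["position"])
    return o+r*((z-o[2])/r[:,2])[:,None]
E
python3 - <<'E'
from h import *
p=cams.camera_params("wrist"); im=cv2.imread("pics/w1.png"); hsv=cv2.cvtColor(im,cv2.COLOR_BGR2HSV)
H,S,V=[hsv[...,i].astype(int) for i in range(3)]
v,u=np.mgrid[0:400,0:640]
def W(m,z): return onplane(np.c_[u[m],v[m]],z,p)
near=(abs(u-304)<27)&(abs(v-240)<27)
disc=near&~((H>60)&(H<95)&(S>80)); n,l,st,c=cv2.connectedComponentsWithStats(disc.astype(np.uint8)); k=l[240,304]
w=W(l==k,.056); print("plug face",cv2.minEnclosingCircle(w[:,:2].astype(np.float32)),w.mean(0))
C=w.mean(0)[:2]
w2=W(near&(V<110)&(np.hypot(u-304,v-240)<15),.055); 
if len(w2)>3:
    e=np.linalg.eigh(np.cov((w2[:,:2]).T)); ax=e[1][:,1]; print("dark n",len(w2),w2.mean(0),"axis deg",np.degrees(np.arctan2(ax[1],ax[0])),np.sqrt(e[0]))
o=(abs(u-338)<25)&(abs(v-106)<40)&(H<14)&(S>150); P=np.load("w1P.npy")
top=o&(abs(P[...,2]-.118)<.005); w=W(top,.118); print("grip top",top.sum(),cv2.minAreaRect(w[:,:2].astype(np.float32)),w.mean(0),np.median(P[top][:,2]))
g=(abs(u-304)<60)&(abs(v-230)<60)&(H>60)&(H<95)&(S>80)&(abs(P[...,2]-.054)<.005); print("housing",cv2.minAreaRect(W(g,.054)[:,:2].astype(np.float32)))
cr=im[210:270,264:344]; cr2=im[60:140,298:378]
cv2.imwrite("pics/w1c.png",np.hstack([cv2.resize(cr,(533,400),interpolation=2),cv2.resize(cr2,(267,400))[:, :]]))
E
```

```text
plug face ((0.5625283718109131, -0.2364649474620819), 0.023057246580719948) [ 0.56211379 -0.23649427  0.056     ]
dark n 145 [ 0.56332493 -0.237018    0.055     ] axis deg 70.60276576674802 [0.0024173  0.00800166]
grip top 789 ((0.40517833828926086, -0.20276832580566406), (0.04449819028377533, 0.013187569566071033), 0.48135045170783997) [ 0.404548   -0.20290963  0.118     ] 0.11727827704060595
housing ((0.5616463422775269, -0.23638002574443817), (0.10137923061847687, 0.09874218702316284), 6.547255516052246)
```

View pics/w1c.png

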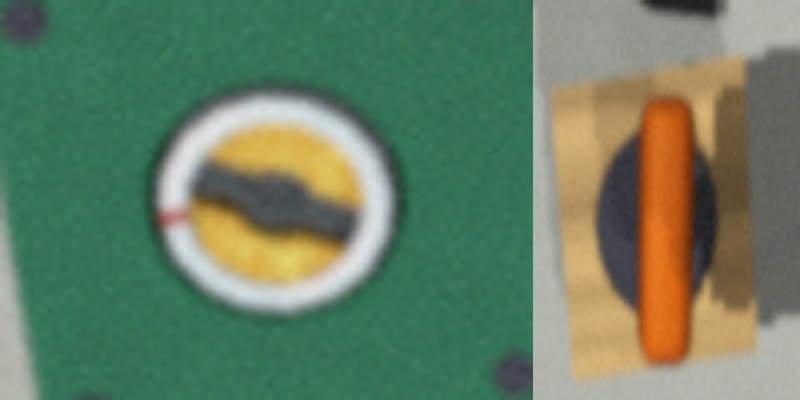

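The slot axis reads about 70.6° in the world frame and the plug face centre is (0.562, -0.236). The red mark points towards -y. Next I'll go above the grip, look once more with the wrist camera on the way, and check clearance near the fixture.

```bash
python3 - <<'E'
from h import *
go([.4048,-.2025,.335],-np.pi)
P=np.load("w1P.npy"); 
for n in("scene","top"):
  Q=pts(n,np.load(n+"0.npy"))
  for Q2,nm in((Q,n),(P,"wrist")):
    print(nm,[[ (round(float(np.percentile(q[:,2],99)),3) if len(q:=Q2[(Q2[...,0]>x0)&(Q2[...,0]<x0+.03)&(Q2[...,1]>y)&(Q2[...,1]<y+.02)])>2 else None) for y in np.arange(-.40,-.28,.02)] for x0 in (.49,.52,.55,.58,.61)])
E
```

```text
shift [0.0742 0.0151 0.0948] turn 0.0
scene [[0.099, 0.06, 0.007, 0.006, 0.006, 0.049], [0.049, 0.054, 0.007, 0.005, 0.005, 0.057], [0.148, 0.055, 0.007, 0.004, 0.003, 0.057], [0.194, 0.054, 0.005, 0.005, 0.006, 0.057], [0.097, 0.059, 0.006, 0.007, 0.007, 0.005]]
wrist [[0.097, 0.061, 0.001, 0.001, 0.002, 0.018], [0.046, 0.052, 0.001, 0.002, 0.002, 0.056], [0.046, 0.054, 0.001, 0.002, 0.002, 0.055], [0.075, 0.055, 0.001, 0.002, 0.001, 0.054], [None, None, None, 0.001, 0.002, 0.002]]
top [[0.099, 0.061, 0.006, 0.005, 0.007, 0.02], [0.05, 0.055, 0.007, 0.007, 0.006, 0.06], [0.136, 0.055, 0.006, 0.006, 0.007, 0.059], [0.228, 0.053, 0.006, 0.006, 0.006, 0.053], [0.236, 0.047, 0.006, 0.008, 0.005, 0.006]]
wrist [[0.097, 0.061, 0.001, 0.001, 0.002, 0.018], [0.046, 0.052, 0.001, 0.002, 0.002, 0.056], [0.046, 0.054, 0.001, 0.002, 0.002, 0.055], [0.075, 0.055, 0.001, 0.002, 0.001, 0.054], [None, None, None, 0.001, 0.002, 0.002]]
```

Emit:
play_rows(targets=[[[0.025,0.005,0.03,0],[0.05,0.01,0.06,0],[0.074,0.015,0.095,0],[0.074,0.015,0.095,0]]])

```text
t: 3.2
eef_pos: [0.4023, -0.2027, 0.3328]
ee_rot: [3.141, -0.004, 3.14]
force: [-0.5, -0.2, 1.1]
width: 0.0878
```

```bash
python3 - <<'E'
from h import *
p=cams.camera_params("wrist"); im,d=cams.grab_frame("wrist"); save("w2.png",im)
P=pts("wrist",d,p); hsv=cv2.cvtColor(im,cv2.COLOR_RGB2HSV); H,S=hsv[...,0],hsv[...,1]
o=(H<16)&(S>150)&(np.hypot(P[...,0]-.405,P[...,1]+.2025)<.04)&(abs(P[...,2]-.118)<.004)
v,u=np.nonzero(o); w=onplane(np.c_[u,v],.118,p); print(len(w),cv2.minAreaRect(w[:,:2].astype(np.float32)),np.median(P[o],0))
m=np.median(P[o],0)
s=arm.get_state(); print(s["eef_pos"],s["ee_rot"]); go([*cv2.minAreaRect(w[:,:2].astype(np.float32))[0],.2595],-np.pi)
E
```

```text
1182 ((0.405511736869812, -0.19970160722732544), (0.013159551657736301, 0.04445253685116768), 89.81896209716797) [ 0.40468194 -0.19969646  0.11735817]
[ 0.4042222  -0.20287786  0.33445585] [-3.14142325e+00 -1.24583504e-03  3.14096168e+00]
shift [-0.0013  0.0032  0.075 ] turn -0.0
```

Emit:
play_rows(targets=[[[-0.001,0.002,0.025,0],[-0.001,0.002,0.05,0],[-0.001,0.002,0.075,0],[-0.001,0.002,0.075,0]]])

```text
t: 3.75
eef_pos: [0.4068, -0.2005, 0.2593]
ee_rot: [-3.141, -0.002, -3.141]
force: [0.5, -0.3, 1.7]
width: 0.0873
```

Emit:
play_rows(targets=[[[0,0,0,0],[0,0,0,0],[0,0,0,0],[0,0,0,0],[0,0,0,0]]], grip=255, newtons=40)

```text
t: 4.38
eef_pos: [0.4065, -0.1999, 0.2598]
ee_rot: [-3.142, 0.0, -3.14]
force: [0.6, 0.8, -0.3]
width: 0.0433
```

Emit:
play_rows(targets=[[[0,0,0,0],[0,0,0,0],[0,0,0,0],[0,0,0,0],[0,0,0,0]]])

```text
t: 5.0
eef_pos: [0.4065, -0.1999, 0.2596]
ee_rot: [3.142, -0.0, -3.141]
force: [0.3, 0.0, -1.2]
width: 0.0139
```

```bash
python3 - <<'E'
from h import *
s=arm.get_state(); print(s["eef_pos"],s["ee_rot"],s["force"],s["moment"],s["width"])
E
```

```text
[ 0.40647964 -0.19990397  0.25962173] [ 3.14155463e+00 -5.16882762e-05 -3.14063543e+00] [ 0.26877018  0.02893304 -1.24211871] [ 0.10295588 -0.09075975 -0.0199037 ] 0.01389842792611311
```

The puller is gripped at width 13.9 mm. I'll lift it straight out.

Emit:
play_rows(targets=[[[0,0,-0.02,0],[0,0,-0.05,0],[0,0,-0.08,0],[0,0,-0.1,0],[-0.01,0,-0.1,0]]])

```text
t: 5.62
eef_pos: [0.4167, -0.1999, 0.3609]
ee_rot: [-3.142, 0.003, -3.141]
force: [0.4, -0.6, -2.0]
width: 0.0137
```

Emit:
play_rows(targets=[[[-0.03,0.01,0,-10],[-0.06,0.017,0,-20],[-0.09,0.025,0,-30],[-0.12,0.034,0,-40],[-0.15,0.043,0,-50]]])

```text
t: 6.25
eef_pos: [0.5677, -0.1563, 0.3576]
ee_rot: [3.14, -0.001, -2.262]
force: [1.2, 0.3, -1.9]
width: 0.0141
```

```bash
python3 - <<'E'
from h import *
s=arm.get_state(); print(s["q"],s["eef_pos"],s["ee_rot"],s["force"],s["width"]); go([.592,-.157,.335],-np.pi+np.radians(70.6))
E
```

```text
[ 6.29788204e-02  2.53854295e-01 -2.49236485e-01 -3.75717987e-04
 -1.07014388e+00 -7.54335829e-01] [ 0.56768338 -0.15631558  0.3575981 ] [ 3.13959034e+00 -1.42992881e-03 -2.26233265e+00] [ 1.23605885  0.2791056  -1.87313963] 0.014147684135513244
shift [-0.015  -0.0192  0.0226] turn -20.2
```

Emit:
play_rows(targets=[[[-0.008,-0.01,0.01,-10],[-0.015,-0.019,0.0225,-20.2],[-0.015,-0.019,0.0225,-20.2],[-0.015,-0.019,0.0225,-20.2]]])

```text
t: 6.75
eef_pos: [0.5905, -0.1574, 0.3364]
ee_rot: [3.14, -0.001, -1.919]
force: [-0.7, 0.4, -1.9]
width: 0.014
```

```bash
python3 - <<'E'
from h import *
s=arm.get_state(); p=cams.camera_params("wrist"); im,d=cams.grab_frame("wrist"); save("w3.png",im); np.savez("w3.npz",d=d,pos=p["position"],att=p["attitude"],K=p["intrinsics"],e=s["eef_pos"],r=s["ee_rot"])
print(s["eef_pos"],s["ee_rot"],s["force"],p["position"],p["attitude"])
E
```

```text
[ 0.59049404 -0.15744391  0.33644872] [ 3.14027023e+00 -5.37752946e-04 -1.91939188e+00] [-0.6860043   0.41883345 -1.88809937] [ 0.56175382 -0.23569594  0.31637773] [ 2.83122424e+00 -7.63877589e-04  2.79193050e+00]
```

View pics/w3.png

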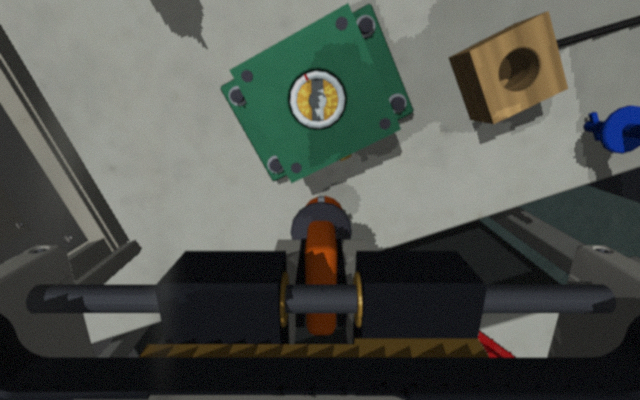

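The plug face is at (318,98) with its slot bar near image vertical. The puller collar is at (321,215), and a lug end shows at about (321,200). I'll compute the exact offset.

```bash
python3 - <<'E'
from h import *
z=np.load("w3.npz"); p=dict(position=z["pos"],attitude=z["att"],intrinsics=z["K"])
im=cv2.imread("pics/w3.png"); hsv=cv2.cvtColor(im,cv2.COLOR_BGR2HSV); H,S,V=[hsv[...,i].astype(int) for i in range(3)]
v,u=np.mgrid[0:400,0:640]; P=pts("wrist",z["d"],p)
near=(abs(u-318)<36)&(abs(v-98)<36)
W=lambda m,zz: onplane(np.c_[u[m],v[m]],zz,p)
green=(H>60)&(H<95)&(S>80)
n,l,st,c=cv2.connectedComponentsWithStats((near&~green&(V>60)).astype(np.uint8)); w=W((l==l[98,300]),.056)[:,:2].astype(np.float32)
C,r=cv2.minEnclosingCircle(w); hull=cv2.convexHull(w); E=cv2.fitEllipse(hull[:,0]); print("circle",C,r,"ell",E,"depth z",np.median(P[...,2][near&(V>150)&(S<60)]))
brass=near&(H>14)&(H<32)&(S>90)&(V>100); wb=W(brass,.055)[:,:2].astype(np.float32); Cb,rb=cv2.minEnclosingCircle(wb); print("brass",Cb,rb)
dark=near&~brass&(np.linalg.norm(onplane(np.c_[u.ravel(),v.ravel()],.055,p)[:,:2].reshape(400,640,2)-np.array(Cb),axis=2)<rb*.97)
wd=W(dark,.055)[:,:2]
# slot angle: symmetric correlation of brass-edge model
rel=wb-np.array(Cb); 
ang=np.radians(np.arange(0,180,.5)); rr=wd-np.array(Cb); rad=np.hypot(*rr.T); th=np.arctan2(rr[:,1],rr[:,0])
k=(rad>.0075)&(rad<rb); z2=np.exp(2j*th[k]).mean(); print("slot axis (outer)",np.degrees(np.angle(z2)/2)%180,abs(z2),k.sum())
for side in(0,1):
    kk=k&((np.cos(th-np.angle(z2)/2)>0)==bool(side)); q=rr[kk].mean(0); print(" side dir",np.degrees(np.arctan2(q[1],q[0])))
# marks
red=near&((H<8)|(H>172))&(S>100); wr=W(red,.056)[:,:2].mean(0)-np.array(C); print("red mark deg",np.degrees(np.arctan2(wr[1],wr[0])),red.sum())
# tip projection expectation
T=R.from_euler('xyz',z["r"]).as_matrix(); K=z["K"]; A=R.from_euler('xyz',z["att"]).as_matrix()
def proj(t): c=A.T@(z["e"]+T@np.array(t)-z["pos"]); return np.round((K@c/c[2])[:2],1)
for nm,t in dict(lug_top_end=(.014+.001,0,.159+.094-.013),lug_bot_end=(.015,0,.159+.086),collar_near=(.021,0,.159+.05),collL=(.001,.02,.209),collR=(.001,-.02,.209),gripT=(.024,0,.141)).items(): print(nm,proj(t))
cr=im[180:250,270:370]; c2=im[55:140,265:370]
cv2.imwrite("pics/w3c.png",np.hstack([cv2.resize(c2,(400,324),interpolation=2),cv2.resize(cr,(400,324),interpolation=2)]))
E
```

```text
circle (0.5656463503837585, -0.23304904997348785) 0.02191108837723732 ell ((0.5656870007514954, -0.23306553065776825), (0.04287245497107506, 0.04339492321014404), 115.35547637939453) depth z 0.055596823494938774
brass (0.5653830766677856, -0.23314136266708374) 0.016037102788686752
slot axis (outer) 70.735150889167 0.8775085767156023 259
 side dir -110.16412160980447
 side dir 71.64609568946437
red mark deg -83.44399209204133 12
lug_top_end [320.5 194.8]
lug_bot_end [320.5 192.8]
collar_near [320.5 200.4]
collL [351.9 230.2]
collR [289.1 230.2]
gripT [320.3 245. ]
```

View pics/w3c.png

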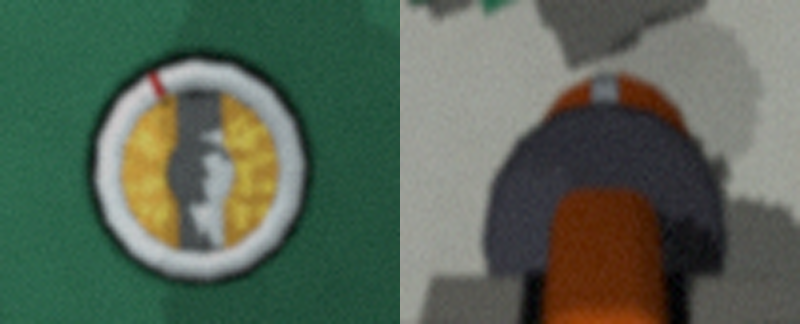

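The lug and collar project within about 1 px of the model, so the puller offset is well known. The slot axis is about 70.9° and the lug axis 70.0°. I'll move to hover above the socket.

```bash
python3 - <<'E'
from h import *
go([.5661,-.2331,.319],np.radians(70.9)-np.pi)
E
```

```text
shift [ 0.0794 -0.0029  0.018 ] turn -0.8
```

Emit:
play_rows(targets=[[[0.026,-0.001,0,-0.3],[0.053,-0.002,0.005,-0.6],[0.0794,-0.0029,0.016,-0.8],[0.0794,-0.0029,0.018,-0.8],[0.0794,-0.0029,0.018,-0.8]]])

```text
t: 7.42
eef_pos: [0.5665, -0.2331, 0.3197]
ee_rot: [-3.141, 0.0, -1.903]
force: [0.5, 0.7, -1.1]
width: 0.0139
```

```bash
python3 - <<'E'
from h import *
s=arm.get_state(); p=cams.camera_params("wrist"); im,d=cams.grab_frame("wrist"); save("w4.png",im)
print(s["eef_pos"],s["ee_rot"],s["force"],s["moment"]); go([.5661,-.2331,.316],np.radians(70.9)-np.pi)
cv2.imwrite("pics/w4c.png",cv2.resize(cv2.cvtColor(im,cv2.COLOR_RGB2BGR)[160:260,245:395],(750,500),interpolation=2))
E
```

```text
[ 0.56645357 -0.2330592   0.31966651] [-3.14088387e+00  2.10929601e-04 -1.90307047e+00] [ 0.52653618  0.71323182 -1.10458652] [ 0.11000747  0.04868743 -0.01827047]
shift [0.0005 0.0005 0.0038] turn 0.1
```

View pics/w4c.png

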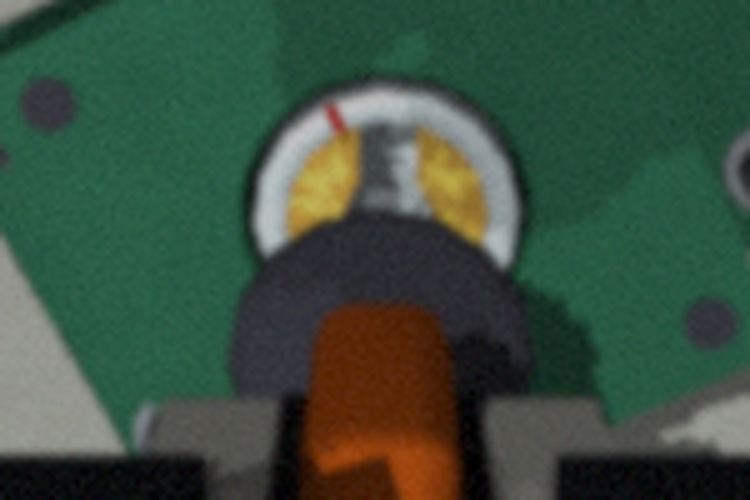

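The plug centre sits about 0.5 mm to the right of the collar centre and the slots line up with the lug, which matches the computed correction. I'll descend gently.

Emit:
play_rows(targets=[[[0.0005,0.0005,0.004,0],[0.0005,0.0005,0.008,0],[0.0005,0.0005,0.011,0],[0.0005,0.0005,0.013,0],[0.0005,0.0005,0.013,0]]])

```text
t: 8.1
eef_pos: [0.5659, -0.2334, 0.3059]
ee_rot: [3.141, -0.0, -1.901]
force: [0.5, -0.3, -1.6]
width: 0.0138
```

Emit:
play_rows(targets=[[[0,0,0.001,0],[0,0,0.002,0],[0,0,0.003,0],[0,0,0.004,0],[0,0,0.004,0]]])

```text
t: 8.72
eef_pos: [0.5659, -0.2335, 0.3021]
ee_rot: [3.141, -0.0, -1.901]
force: [0.2, 0.5, -1.2]
width: 0.0142
```

Emit:
play_rows(targets=[[[0,0,0.001,0],[0,0,0.002,0],[0,0,0.003,0],[0,0,0.003,0]]])

```text
t: 9.22
eef_pos: [0.5659, -0.2334, 0.299]
ee_rot: [3.141, -0.0, -1.901]
force: [0.2, 0.2, -1.4]
width: 0.0138
```

Emit:
play_rows(targets=[[[0,0,0.001,0],[0,0,0.002,0],[0,0,0.003,0],[0,0,0.003,0]]])

```text
t: 9.72
eef_pos: [0.5659, -0.2334, 0.296]
ee_rot: [3.141, -0.0, -1.901]
force: [-0.9, 0.9, -1.9]
width: 0.0137
```

No resistance at rim height (the tip is about 4 mm below the rim-rest level), so the lugs have entered the slots. Continuing down.

Emit:
play_rows(targets=[[[0,0,0.0015,0],[0,0,0.003,0],[0,0,0.004,0],[0,0,0.005,0],[0,0,0.005,0]]])

```text
t: 10.35
eef_pos: [0.5659, -0.2335, 0.2911]
ee_rot: [3.141, -0.0, -1.901]
force: [-0.2, 0.8, -1.1]
width: 0.0139
```

Emit:
play_rows(targets=[[[0,0,0.0005,0],[0,0,0.001,0],[0,0,0.0015,0],[0,0,0.0015,0]]])

```text
t: 10.85
eef_pos: [0.5659, -0.2335, 0.2896]
ee_rot: [3.142, -0.0, -1.901]
force: [-0.8, -0.3, -0.9]
width: 0.0139
```

Emit:
play_rows(targets=[[[0,0,0.0005,0],[0,0,0.001,0],[0,0,0.001,0]]])

```text
t: 11.22
eef_pos: [0.5659, -0.2335, 0.2887]
ee_rot: [-3.142, 0.0, -1.901]
force: [-0.5, 0.2, -0.5]
width: 0.0137
```

Emit:
play_rows(targets=[[[0,0,0.0005,0],[0,0,0.001,0],[0,0,0.001,0]]])

```text
t: 11.6
eef_pos: [0.566, -0.2334, 0.2885]
ee_rot: [-3.141, -0.0, -1.901]
force: [-2.3, 2.1, 6.9]
width: 0.0138
```

The puller bottomed on the socket floor at about 8 N, with TCP z 0.2885 where I predicted 0.2886. I'll ease off slightly and turn clockwise (tool +).

Emit:
play_rows(targets=[[[0,0,-0.001,0],[0,0,-0.001,8],[0,0,-0.001,16],[0,0,-0.001,24],[0,0,-0.001,32]]])

```text
t: 12.22
eef_pos: [0.566, -0.2335, 0.2886]
ee_rot: [-3.141, 0.0, -2.465]
force: [-0.1, -0.7, 1.1]
width: 0.0141
```

```bash
python3 - <<'E'
from h import *
s=arm.get_state(); print(s["eef_pos"],s["ee_rot"],s["force"],s["moment"])
E
```

```text
[ 0.5660268  -0.23348928  0.28862425] [-3.14139682e+00  1.38358372e-04 -2.46450204e+00] [-0.10174667 -0.73982141  1.06488295] [0.12910588 0.21087192 0.03920913]
```

Emit:
play_rows(targets=[[[0,0,0,7],[0,0,0,14],[0,0,0,20],[0,0,0,23],[0,0,0,23]]])

```text
t: 12.85
eef_pos: [0.5659, -0.2335, 0.2886]
ee_rot: [3.142, -0.0, -2.861]
force: [-0.6, 0.8, 0.1]
width: 0.0135
```

```bash
python3 - <<'E'
from h import *
s=arm.get_state(); print(s["eef_pos"],s["ee_rot"],s["force"],s["moment"])
E
```

```text
[ 0.56593224 -0.23348026  0.2886127 ] [ 3.14158375e+00 -5.52977755e-05 -2.86094265e+00] [-0.59782862  0.8321458   0.11919876] [ 0.18859422  0.27650256 -0.00824811]
```

Emit:
play_rows(targets=[[[0,0,0,2],[0,0,0,4],[0,0,0,5],[0,0,0,5]]])

```text
t: 13.35
eef_pos: [0.5659, -0.2334, 0.2886]
ee_rot: [3.141, 0.0, -2.949]
force: [-1.0, 1.0, 1.4]
width: 0.0138
```

```bash
python3 - <<'E'
from h import *
s=arm.get_state(); print(s["eef_pos"],s["ee_rot"],s["force"],s["moment"])
E
```

```text
[ 0.56591849 -0.23338397  0.28862962] [ 3.14143992e+00  3.08223948e-05 -2.94871438e+00] [-1.01575563  0.97036546  1.43019217] [0.63276513 0.23096054 0.01722366]
```

Emit:
play_rows(targets=[[[0,0,0,1],[0,0,0,2],[0,0,0,3],[0,0,0,3]]])

```text
t: 13.85
eef_pos: [0.5659, -0.2333, 0.2886]
ee_rot: [3.141, 0.0, -3.001]
force: [-0.5, 3.1, 1.5]
width: 0.0141
```

```bash
python3 - <<'E'
from h import *
s=arm.get_state(); print(s["eef_pos"],s["ee_rot"],s["force"],s["moment"])
E
```

```text
[ 0.56592705 -0.23331727  0.28860604] [ 3.14137788e+00  3.12720248e-06 -3.00118885e+00] [-0.48277491  3.09820829  1.49693574] [1.38535007 0.26740208 0.02998113]
```

Total turn is 1.10 rad and a side moment has appeared, so it is at the stop. I'll back off 1° and draw up slowly.

Emit:
play_rows(targets=[[[0,0,0,-1],[0,0,-0.001,-1],[0,0,-0.002,-1],[0,0,-0.004,-1],[0,0,-0.006,-1]]], newtons=55)

```text
t: 14.48
eef_pos: [0.5654, -0.2336, 0.2933]
ee_rot: [3.141, -0.002, -2.984]
force: [0.9, -1.4, -14.1]
width: 0.0136
```

```bash
python3 - <<'E'
from h import *
s=arm.get_state(); print(s["eef_pos"],s["ee_rot"],s["force"],s["moment"],s["width"])
E
```

```text
[ 0.56539191 -0.23361402  0.29333418] [ 3.14085031e+00 -2.18598289e-03 -2.98414870e+00] [  0.92190429  -1.39531062 -14.09816933] [-0.5812782  -0.53862695 -0.01006909] 0.013595622393140092
```

It's pulling about 14 N as expected. Continuing up.

Emit:
play_rows(targets=[[[0,0,-0.003,0],[0,0,-0.007,0],[0,0,-0.011,0],[0,0,-0.015,0],[0,0,-0.02,0]]])

```text
t: 15.1
eef_pos: [0.5658, -0.2334, 0.315]
ee_rot: [3.141, -0.0, -2.984]
force: [-0.4, 0.0, -13.0]
width: 0.0139
```

Emit:
play_rows(targets=[[[0,0,-0.004,0],[0,0,-0.009,0],[0,0,-0.014,0],[0,0,-0.019,0],[0,0,-0.024,0]]])

```text
t: 15.72
eef_pos: [0.566, -0.2335, 0.3393]
ee_rot: [-3.141, 0.001, -2.983]
force: [-0.1, 0.4, -5.0]
width: 0.0137
```

The plug is free: load is now about 5 N, which is plug plus puller. I'll raise further and refine the tray position.

Emit:
play_rows(targets=[[[0,0,-0.012,0],[0,0,-0.025,0],[0,0,-0.04,0],[0,0,-0.055,0],[0,0,-0.06,0]]])

```text
t: 16.35
eef_pos: [0.5662, -0.2335, 0.4004]
ee_rot: [-3.141, 0.002, -2.983]
force: [1.5, -0.9, -4.2]
width: 0.0137
```

```bash
python3 - <<'E'
from h import *
im=cv2.imread("pics/top0.png"); hsv=cv2.cvtColor(im,cv2.COLOR_BGR2HSV); H,S=hsv[...,0],hsv[...,1]
P=pts("top",np.load("top0.npy")); r=(((H<6)|(H>174))&(S>150)&(P[...,2]>-.02)).astype(np.uint8)
n,l,st,c=cv2.connectedComponentsWithStats(r); k=l[203,258]; m=l==k; Q=P[m]
print(m.sum(),cv2.minAreaRect(Q[:,:2].astype(np.float32)))
rim=Q[Q[:,2]>.045]; fl=Q[Q[:,2]<.012]
print("rim",cv2.minAreaRect(rim[:,:2].astype(np.float32)),"floor",cv2.minAreaRect(fl[:,:2].astype(np.float32)),np.median(fl[:,2]),np.percentile(rim[:,2],98))
s=arm.get_state(); print(s["q"],s["eef_pos"],s["ee_rot"],s["force"],s["width"])
E
```

```text
3574 ((0.3828735053539276, 0.13471579551696777), (0.46847277879714966, 0.2694837152957916), 32.70991134643555)
rim ((0.3828735053539276, 0.13471579551696777), (0.46847277879714966, 0.2694837152957916), 32.70991134643555) floor ((0.4950999617576599, 0.20534032583236694), (0.16465476155281067, 0.23250743746757507), 31.836061477661133) 0.006164932168274406 0.06622767099924647
[-7.26031750e-02  2.58744159e-01 -1.40218785e-01  2.78781145e-04
 -1.16954042e+00 -1.34009181e+00] [ 0.56615054 -0.23353477  0.40039136] [-3.14081826e+00  2.17346082e-03 -2.98338188e+00] [ 1.49402041 -0.9326544  -4.16452901] 0.01367075373794949
```

Tray floor centre is (0.495, 0.205) at z ≈ 0.006, with its axis at 31.8°, matching the given 0.56 rad. I'll carry the plug over smoothly.

Emit:
play_rows(targets=[[[-0.001,0.02,0,0],[-0.002,0.055,0,0],[-0.003,0.095,0,0],[-0.004,0.135,0,0],[-0.005,0.175,0,0]]])

```text
t: 16.98
eef_pos: [0.5425, -0.058, 0.3982]
ee_rot: [3.141, -0.001, -2.983]
force: [1.1, 0.1, -4.9]
width: 0.0137
```

Emit:
play_rows(targets=[[[-0.001,0.04,0,0],[-0.002,0.08,0,0],[-0.003,0.12,0,0],[-0.004,0.16,0,0],[-0.005,0.195,0,0]]])

```text
t: 17.6
eef_pos: [0.5165, 0.1354, 0.3983]
ee_rot: [3.141, -0.001, -2.983]
force: [0.5, -1.4, -5.3]
width: 0.0137
```

Emit:
play_rows(targets=[[[-0.001,0.03,0,0],[-0.002,0.05,0,0],[-0.0016,0.057,0,0],[-0.0016,0.057,0,0],[-0.0016,0.057,0,0]]])

```text
t: 18.23
eef_pos: [0.5102, 0.1894, 0.3986]
ee_rot: [-3.141, -0.0, -2.984]
force: [-0.1, -0.3, -4.1]
width: 0.0135
```

```bash
python3 - <<'E'
from h import *
s=arm.get_state(); print(s["q"],s["eef_pos"],s["ee_rot"],s["force"],s["width"])
im,d=cams.grab_frame("scene"); save("s5.png",im)
im2,d2=cams.grab_frame("wrist"); save("w5.png",im2)
cv2.imwrite("pics/c5.png",cv2.cvtColor(np.vstack([cv2.resize(im,(480,300)),cv2.resize(im2,(480,300))]),cv2.COLOR_RGB2BGR))
E
```

```text
[ 7.15613370e-01  1.48214859e-01 -2.86531524e-01  5.49507789e-05
 -1.13636925e+00 -2.12899452e+00] [0.51017294 0.18935502 0.39861356] [-3.14138125e+00 -2.44445440e-04 -2.98415437e+00] [-0.06644723 -0.31385519 -4.05206324] 0.013521886593744098
```

View pics/c5.png

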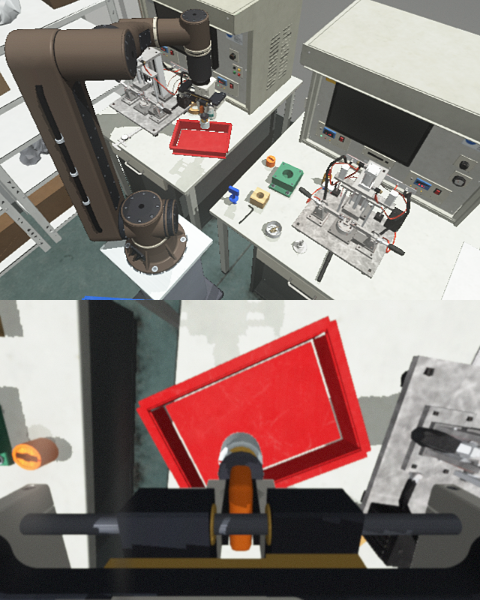

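The scene and wrist views show the plug hanging on the puller above the red tray, with the bore empty and nothing else disturbed. A fixture lies to the right of the gripper, so I'll check clearance and tray position before lowering.

```bash
python3 - <<'E'
from h import *
p=cams.camera_params("wrist"); im,d=cams.grab_frame("wrist"); P=pts("wrist",d,p)
hsv=cv2.cvtColor(im,cv2.COLOR_RGB2HSV); H,S=hsv[...,0],hsv[...,1]
f=((H<6)|(H>174))&(S>150)&(P[...,2]<.012)&(P[...,2]>-.01)&(d>0); print("floor",cv2.minAreaRect(P[f][:,:2].astype(np.float32)),np.median(P[f][:,2]))
for nm,Q in(("wrist",P),("top",pts("top",np.load("top0.npy"))),("scene",pts("scene",np.load("scene0.npy")))):
  for x0 in(.42,.46,.50,.54,.58):
    print(nm,x0,[(round(float(np.percentile(q[:,2],99)),3) if len(q:=Q[(Q[...,0]>x0)&(Q[...,0]<x0+.04)&(Q[...,1]>y)&(Q[...,1]<y+.02)&(Q[...,2]<.3)])>2 else None) for y in np.arange(.22,.38,.02)])
E
```

```text
floor ((0.4997316896915436, 0.21021197736263275), (0.15920032560825348, 0.24360138177871704), 31.939184188842773) 0.005741833764896176
wrist 0.42 [0.007, 0.007, 0.3, 0.007, 0.061, 0.061, 0.152, 0.154]
wrist 0.46 [0.3, 0.3, 0.3, 0.007, 0.007, 0.061, 0.151, 0.153]
wrist 0.5 [0.007, 0.007, 0.289, 0.049, 0.061, 0.061, 0.061, 0.061]
wrist 0.54 [0.041, 0.061, 0.061, 0.061, 0.061, 0.061, 0.002, 0.001]
wrist 0.58 [None, None, None, 0.001, 0.002, 0.001, 0.002, 0.001]
top 0.42 [0.014, 0.013, 0.012, 0.012, 0.064, 0.065, 0.149, 0.155]
top 0.46 [0.013, 0.012, 0.014, 0.014, 0.013, 0.064, 0.155, 0.154]
top 0.5 [0.012, 0.013, 0.011, 0.04, 0.063, 0.063, 0.064, 0.063]
top 0.54 [0.049, 0.065, 0.063, 0.063, 0.065, 0.058, 0.008, 0.009]
top 0.58 [0.064, 0.064, 0.007, 0.007, 0.006, 0.007, 0.006, 0.006]
scene 0.42 [None, None, None, None, None, None, None, None]
scene 0.46 [0.009, None, None, None, None, None, None, None]
scene 0.5 [0.012, None, None, None, None, None, None, None]
scene 0.54 [0.012, None, None, None, None, None, None, None]
scene 0.58 [0.002, None, None, None, None, None, None, None]
```

Clear: the fixture starts at y ≥ 0.34 and the gripper body ends at y ≈ 0.29. The plug is about 20 mm from the tray middle. Lowering.

Emit:
play_rows(targets=[[[0,0,0.02,0],[0,0,0.05,0],[0,0,0.08,0],[0,0,0.1,0],[0,0,0.108,0]]])

```text
t: 19.0
eef_pos: [0.51, 0.1895, 0.2896]
ee_rot: [-3.141, -0.002, -2.984]
force: [0.3, -1.0, -4.1]
width: 0.0137
```

Emit:
play_rows(targets=[[[0,0,0.002,0],[0,0,0.004,0],[0,0,0.006,0],[0,0,0.0075,0],[0,0,0.009,0]]])

```text
t: 19.62
eef_pos: [0.5102, 0.1901, 0.2818]
ee_rot: [3.141, 0.0, -2.983]
force: [0.5, -0.8, -5.1]
width: 0.0137
```

```bash
python3 - <<'E'
from h import *
s=arm.get_state(); print(s["eef_pos"],s["ee_rot"],s["force"],s["moment"],s["width"])
E
```

```text
[0.51015119 0.19007771 0.28176895] [ 3.14144827e+00  2.56959184e-04 -2.98343510e+00] [ 0.46339467 -0.82466459 -5.08170181] [0.00014894 0.03147678 0.04397019] 0.013681550036531761
```

Emit:
play_rows(targets=[[[0,0,0.001,0],[0,0,0.002,0],[0,0,0.003,0],[0,0,0.003,0]]])

```text
t: 20.12
eef_pos: [0.5102, 0.1901, 0.2788]
ee_rot: [-3.142, 0.0, -2.983]
force: [-0.8, 0.4, -2.0]
width: 0.0133
```

Emit:
play_rows(targets=[[[0,0,0.0005,0],[0,0,0.001,0],[0,0,0.0015,0],[0,0,0.0015,0]]])

```text
t: 20.62
eef_pos: [0.5102, 0.1901, 0.2772]
ee_rot: [3.142, 0.0, -2.983]
force: [-0.2, -0.1, -1.6]
width: 0.0134
```

The plug is down: the load dropped to the puller's own weight. I'll lower the puller through its play onto the socket floor.

Emit:
play_rows(targets=[[[0,0,0.0004,0],[0,0,0.0008,0],[0,0,0.0008,0]]])

```text
t: 21.0
eef_pos: [0.5103, 0.1901, 0.2769]
ee_rot: [3.142, 0.001, -2.983]
force: [-1.5, -0.8, 5.2]
width: 0.0144
```

Emit:
play_rows(targets=[[[0,0,-0.0004,0],[0,0,-0.0004,0],[0,0,-0.0004,0],[0,0,-0.0004,0],[0,0,-0.0004,0]]], grip=120)

```text
t: 21.62
eef_pos: [0.5102, 0.19, 0.2767]
ee_rot: [-3.142, -0.0, -2.984]
force: [-0.0, 0.1, -0.5]
width: 0.0459
```

Emit:
play_rows(targets=[[[0,0,0,0],[0,0,0,0],[0,0,0,0],[0,0,0,0]]])

```text
t: 22.12
eef_pos: [0.5101, 0.19, 0.2768]
ee_rot: [-3.142, -0.0, -2.983]
force: [-0.2, 0.6, 0.7]
width: 0.0464
```

Released. Rising straight up and checking.

Emit:
play_rows(targets=[[[0,0,-0.02,0],[0,0,-0.04,0],[0,0,-0.07,0],[0,0,-0.1,0],[0,0,-0.13,0]]])

```text
t: 22.75
eef_pos: [0.51, 0.1899, 0.4078]
ee_rot: [3.142, -0.0, -2.984]
force: [-0.4, -0.6, -0.1]
width: 0.0464
```

Emit:
play_rows(targets=[[[0.0,-0.04,0,0],[0.0,-0.09,0,0],[0.0,-0.12,0,0],[0,-0.12,0,0],[0,-0.12,0,0]]])

```text
t: 23.38
eef_pos: [0.529, 0.0716, 0.4068]
ee_rot: [3.141, 0.0, -2.984]
force: [0.8, -0.1, 0.5]
width: 0.0464
```

```bash
python3 - <<'E'
from h import *
p=cams.camera_params("wrist"); im,d=cams.grab_frame("wrist"); P=pts("wrist",d,p)
hsv=cv2.cvtColor(im,cv2.COLOR_RGB2HSV); H,S=hsv[...,0],hsv[...,1]
near=np.hypot(P[...,0]-.51,P[...,1]-.19)<.05
o=near&(H>5)&(H<16)&(S>150)&(P[...,2]>.07)
t=o&(P[...,2]>P[...,2][o].max()-.006); print("grip top",P[t].mean(0),"max",P[...,2][o].max(), "grip low",P[o&(P[...,2]<.105)].mean(0))
f=near&(S<70)&(P[...,2]>.036)&(P[...,2]<.05); print("plug face",f.sum(),np.median(P[f],0) if f.any() else None)
s=arm.get_state(); print(s["t"],s["eef_pos"])
im2,_=cams.grab_frame("scene")
cv2.imwrite("pics/c6.png",cv2.cvtColor(np.vstack([cv2.resize(im,(480,300)),cv2.resize(im2[100:300,160:480],(480,300))]),cv2.COLOR_RGB2BGR))
E
```

```text
grip top [0.50914941 0.18837264 0.1344723 ] max 0.13719523069983394 grip low [0.5031796  0.18225908 0.10355952]
plug face 319 [0.49954646 0.17537711 0.0435886 ]
23.425 [0.52903305 0.0719657  0.40676365]
```

View pics/c6.png

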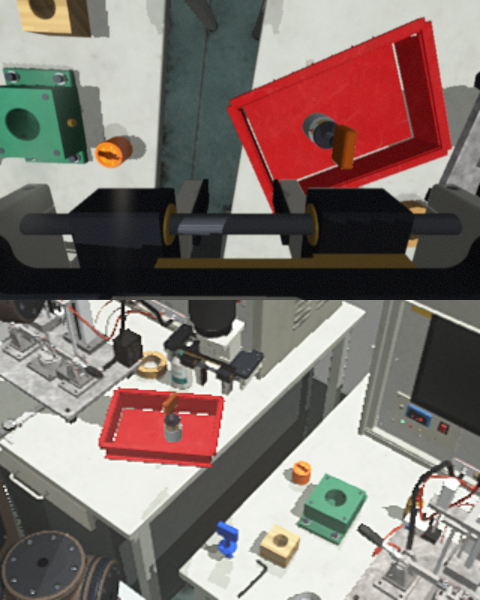

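The views show the plug standing upright in the red tray with the puller vertical in it. The grip top is at z ≈ 0.1345, where 0.1346 is expected with the tip on the socket floor. The housing bore and the stand are empty, and the gripper is clear. Handing in.

```bash
python3 -c "
from h import *
print(job_done())"
```

```text
the job is handed in; nothing more can be done
None
```

The plug is standing upright in the red tray with the puller still in it, and I handed the job in at about 23.4 s of the 72 s. `job_done()` gave no verdict.

- **Threading:** I lifted the puller from its stand and lined it up on the slot axis, which I measured at about 71° with the wrist camera. It went into the socket with no resistance at the rim and touched the socket floor with about 8 N. I then turned it clockwise 1.10 rad to the stop.
- **Drawing and placing:** The plug came straight up out of the bore with a pull of about 14 N. It touched down in the tray with only a few newtons, and I released the puller and moved the gripper clear.
- **Last checks:**
  - The grip top is at z ≈ 0.1345 m; 0.1346 m is what I expected with the puller's end on the socket floor.
  - The plug is about 20–25 mm from the tray's middle.
  - The wrist force is back to about zero.
  - In the last pictures the blue and orange look-alikes stand where they were. Not every bystander was in view, so I did not check each one.
- **Disagreements:** The camera measurements differed by 3–5 mm, both between cameras and between near and far wrist views. I resolved this with a close wrist view of the puller and socket together. At the stop, the signal I saw was a side moment of about 1.4 N m, not a clear turning moment, so I took the stop mainly from the 1.1 rad angle.

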